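# Load the vial carrier into the bench mixer's bayonet socket

### The arm

A 6-joint arm with a two-finger parallel gripper is mounted at the origin on the work surface. World frame = base frame: x ahead of the robot, y to its left, z up, the work surface at z = 0. Lengths are in m, angles in rad, forces in N, time in s.
With the tool pointing down it reaches from about 0.375 to 0.975 m from the base axis. Payload 3.8 kg.
Tool frame: the origin (TCP) lies between the finger pads; the fingertips stand 8 mm ahead of it and the grasp point (between the pads) lies 11 mm behind it (env.nose_length is the distance from the TCP to the fingertips, in m); y points along the fingers, x is the direction in which the jaws open and shut, and the axes are right-handed (so a half turn about y gives the same grasp; the last joint's range is limited). The gripper opens to 85 mm and grips with 20 to 120 N. Pads are 22 mm wide; open, the fingers measure 114 mm over their backs; the gripper's body (76 mm by 85 mm) begins 54 mm behind the grasp point. The pads swing forward as they close: fully open they stand 13 mm farther back than shut.
Start: joints at [-1.139, 0.264, 1.604, -0, 1.274, -0.037], TCP at [0.305, -0.602, 0.239] pointing down, gripper open.
Joint ranges: [-2.63, 2.63], [-0.94, 2.18], [0.31, 2.57], [-1.31, 4.45], [0, 2.66], [-2.55, 2.55]. Speed limits (rad/s): [2.57, 2.57, 3.14, 3.14, 3.14, 3.14].

### API

Orientations are given as a unit quaternion [w, x, y, z].
In Python, from rig import readout, vision, order, env gives the robot as it stands.
- The arm moves only by the tool servo_tool, never from a script. Its argument "motion" is a list of rows, each a list of 7 numbers: the shift along the world's x, y, z in m, then the turn, a rotation vector about the world's x, y, z in rad, then the opening in per cent of the stroke, from 0 (shut) to 100 (fully open). In form: [[x, y, z, wx, wy, wz, hand], ...]. A call has 1 to 5 rows; each row shifts and turns the commanded pose from where the row before left it; what a row does not reach is not made up. A row lasts 1/10 s, in which the tool goes at most 50 mm and 8.59 degrees, less where a joint would pass 70% of its speed; a pose out of reach is approached as far as the arm can. A call is refused whole if a number of a shift passes 0.05 or a number of a turn 0.15, either way. A call with a gripper value outside its range is refused whole. The fingers move at their own pace and stop on an object; the grip force is fixed at half the most. Time passes only in rows, so rows that do not move let the fingers close. It gives the time, the measured TCP pose, the force and the opening at its end, in the units of the state.
- readout.sense(): the state, without advancing time (a new reading comes with each control period).
- vision.get_image(name): name is "scene" or "top" or "wrist"; returns (picture, depth): 480x640x3 uint8, red, green, blue; 480x640 float32, m along the optical axis (not along the pixel's ray), 0 where there is no reading.
- vision.camera_info(name): a dict with "K" (3x3 intrinsics, pixels), "R" (3x3) and "t" (3): a world point X has camera coordinates R X + t. Camera axes: x right, y down, z forward; pixel columns grow to the right and rows downward; lengths in m; the calibration is good to about 2 mm. A picture is of the moment at which its call begins: read the wrist's pose just before it. camera_info takes no time and is no camera call; for the wrist camera it gives the pose at the moment of the call.
- order.close_job(): hands the job in, once; it reports no verdict.
The state is a dict: "time": time; "joints": joint angles; "qd": joint speeds; "tau": joint torques, N m; "ee_pos": TCP position; "orientation": TCP orientation; "ft_force": force on the tool from outside, world axes, zero at the start; "ft_torque": the same for the moment, N m; "finger_gap": finger opening in m.
Only numpy, scipy, OpenCV 4.12 (cv2) and the standard library are available. Lean on these libraries where they do the work, as an engineer would, in place of code of your own. Each camera call takes 0.05 s, during which the arm holds its last target.

### The job

Get the vial mixer ready for a run: first slide its speed fader along the track until the fader is level with the long mark on the panel, and leave it there. Then take the vial carrier from the steel tray, lower it into the round bayonet socket with its lugs in the two slots, push it down against the spring and twist it a quarter turn clockwise (seen from above) to the stop. Finish while still gripping the carrier and pressing it fully home, its flange down on the collar: do not let go, and leave the vial, jar, tub and box where they stand.

Things in the scene. Friction and masses are not known exactly. Their poses are not given: they have to be found in the camera images.
- carrier: Loose white vial carrier, about 120 g, 77 mm tall, upright in the tray, any yaw. Origin: centre of underside, z up its axis. Round body 36 mm diameter up to z = 40 mm, then a flange 51 mm diameter up to 45 mm. Two steel lugs stick out of the body along +x and -x, tips 25 mm from the axis, 9 mm wide, z = 20 to 27 mm. The same after a half turn.
- wing (a point): Centre of the carrier's wing grip, on its axis, 61 mm above its underside: an upright flat plate, 44 mm long (x, in line with the lugs), 14 mm thick (y), 32 mm tall, on top of the flange. Pinch it across its thickness from above. Axes as carrier.
- socket (a point): Centre of the bayonet socket's mouth: top face of the steel collar (62 mm diameter) on the mixer, 60 mm above the counter. z up, x along the two entry slots, y away from the fader. Bore 41 mm diameter, 47 mm deep. Entry slots 15 mm wide at the +x and -x sides. Fully home, the carrier's underside is 40 mm below the mouth and its flange rests on the collar.
- track (a point): Point on the socket's axis 8 mm below the mouth: underside of the roof under which the lugs turn. The carrier turns only when its underside is over 35 mm below the mouth, only clockwise from above, to a stop after about 80 degrees. If let go once turned, the spring lifts it 5 mm to the roof. Axes as socket.
- ejector (a joint): Spring-loaded disc in the socket, m: 0 when free (its top 24 mm below the mouth), growing as it is pushed down, 0.016 with the carrier fully home. Pushes up with 3 N at 0, plus 0.4 N per mm: 10 N at home.
- fader (a joint): Position of the speed fader along its track, m: 0 at the end nearer the robot, 0.1 at the far end, growing along +x of socket. At the long mark it reads 0.065. Friction about 1.5 N, stays where it is left.
- fader_top (a point): Centre of the top of the fader's black grip: 18 mm along the track (x), 26 mm across it (y), 34 mm tall, white line across its top, top 97 mm above the counter. Axes as socket. It stands on an aluminium track 30 mm wide, 8 mm high, on the console's flat top; the track runs 135 mm from the socket's axis, on its -y side.
- mark (a point): Point on the track, 63 mm above the counter, level with the long mark: two black lines 26 mm long and 4 mm wide across the console's top, one either side of the track (other ticks are 6 mm short). The console is a fixed white box, 190 (x) by 250 (y) by 55 mm. Axes as socket.
- tray: Low steel tray, 200 (x) by 150 (y) by 14 mm, fixed, walls and floor 2 mm. Origin: centre of its underside.
- vial: Bystander: small glass vial, 22 mm diameter, 34 mm tall, standing in the tray. Origin: centre of its underside.
- cotton_jar: Bystander: glass jar with a steel lid, 90 mm diameter, 130 mm tall. Origin: centre of its underside.
- wipes_tub: Bystander: white tub, 110 mm diameter, 170 mm tall. Origin: centre of its underside.
- swab_box: Bystander: cardboard box, 90 (x) by 140 (y) by 50 mm. Origin: centre of its underside.
Things that resemble listed ones, but are neither listed nor needed, are in the scene too. What is shaped like the carrier but blue is not meant.

How it is judged:
By the outcome, as a careful person would: the job done as asked, in the order asked, and still so for the second after the job is handed in, while the arm keeps its last pose, push and grip.
It also fails if it takes over 61 s, if anything falls off the work surface, if the arm or the gripper's body presses on something with over 40 N, if the wrist force passes 120 N, or if a joint passes its speed limit or range.

## Working session

There is one attempt and no reset: what is moved stays moved. The work goes in short steps, Python scripts to look and compute and a tool call to move; the robot and the scene stay as the last step left them, time stands still between calls to the robot, and variables do not carry over. Pictures are saved under pics/ and viewed, and the job is handed in when it is done.

Besides the shell and the picture viewer there is one more tool, called by a JSON object that holds its "op" and its "data", one argument or row to a line. servo_tool: Moves the arm, as the interface text tells. Its arguments: {"type":"object","properties":{"motion":{"type":"array"}},"required":["motion"]}

```bash
ls; mkdir -p pics; cat > h.py <<'E'
import numpy as np, cv2
from rig import readout, vision, order, env
def grab(n,f):
    im,d=vision.get_image(n); ci=vision.camera_info(n)
    cv2.imwrite(f'pics/{f}.png',im[:,:,::-1]); np.savez(f'pics/{f}.npz',im=im,d=d,K=ci['K'],R=ci['R'],t=ci['t'])
def load(f):
    z=np.load(f'pics/{f}.npz'); return z
def ray(z,u,v,h):
    K,R,t=z['K'],z['R'],z['t']; c=-R.T@t; r=R.T@np.linalg.inv(K)@np.array([u,v,1.]); return c+r*(h-c[2])/r[2]
def pts(z):
    d=z['d']; v,u=np.mgrid[:480,:640]; p=np.stack([u*d,v*d,d],-1)@np.linalg.inv(z['K']).T
    return (p-z['t'])@z['R']
def proj(z,X):
    p=z['K']@(z['R']@np.array(X)+z['t']); return p[:2]/p[2]
E
python3 - <<'E'
from h import *
grab('scene','s0');grab('top','t0');print(readout.sense())
for n in('s0','t0'):
    z=load(n);print(n,-z['R'].T@z['t'],z['K'][0,0])
E
```

```text
pics
{'time': 0.1, 'joints': array([-1.13891233e+00,  2.64695816e-01,  1.60529698e+00,  4.47296609e-06,
        1.27371980e+00, -3.69303849e-02]), 'qd': array([-0.00169476, -0.00302142, -0.00329989,  0.00033645, -0.00015591,
        0.00068181]), 'tau': array([ 1.40525485e-04, -5.16705287e+01, -3.68589807e+01, -1.30314597e-04,
        6.25103785e-03, -2.44604286e-05]), 'ee_pos': array([ 0.3046811 , -0.60156224,  0.23804224]), 'orientation': array([ 0.60287569, -0.60204177,  0.3708159 , -0.36957025]), 'ft_force': array([-0.17423926,  0.22780543,  0.15733324]), 'ft_torque': array([ 0.03973817,  0.0231911 , -0.014149  ]), 'finger_gap': 0.08534389255852416}
s0 [ 1.17755385 -0.2722388   0.78057657] 457.91926887250855
t0 [0.40739706 0.0165301  1.08750126] 446.2849688844783
```

View pics/s0.png

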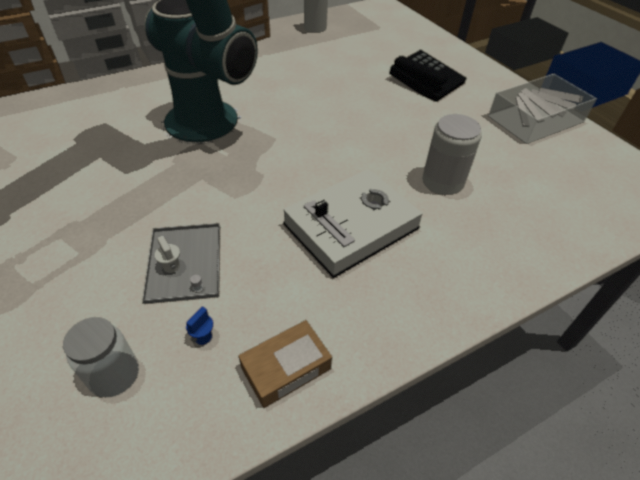

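View pics/t0.png

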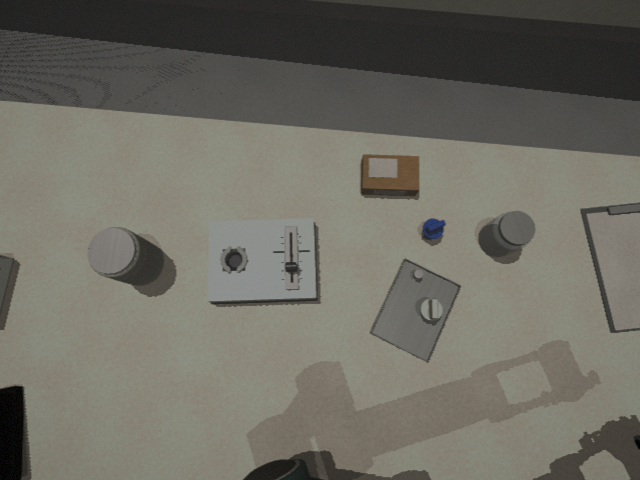

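The top view shows the console at (262,262), with its socket at (234,260), the fader at (291,267) and the long mark near v≈251. The white carrier is in the tray at (431,309) and the vial at (418,273). There are two carrier-shaped things: the white one at (431,309), which fits "white, in tray", and the blue one at (433,229), which is excluded. I'll confirm in an enlarged crop.

```bash
python3 - <<'E'
from h import *
z=load('t0');im=z['im'][:,:,::-1]
a=cv2.resize(im[210:310,200:330],None,fx=4,fy=4,interpolation=cv2.INTER_CUBIC)[:400,:520]
b=cv2.resize(im[260:350,385:450],None,fx=4.2,fy=4.444,interpolation=cv2.INTER_CUBIC)
c=np.zeros((400,800,3),np.uint8);c[:a.shape[0],:520]=a;c[:b.shape[0],522:522+b.shape[1]]=b[:, :278]
cv2.imwrite('pics/c0.png',c)
P=pts(z)
def st(u,v): print(u,v,P[v,u])
for u,v in[(300,235),(234,260),(234,246),(291,267),(291,235),(431,309),(425,305),(410,330)]: st(u,v)
# console top: height mask
m=(abs(P[...,2]-.055)<.006).astype(np.uint8); m[:, :200]=0;m[:,330:]=0
cnt=max(cv2.findContours(m,0,2)[0],key=cv2.contourArea); r=cv2.minAreaRect(cnt);print(r)
for q in cv2.boxPoints(r): print(q,ray(z,*q,.055))
E
```

```text
300 235 [0.64292833 0.08059521 0.05788462]
234 260 [0.57238993 0.23277265 0.0347966 ]
234 246 [0.60244812 0.23315336 0.05504329]
291 267 [0.55878671 0.09068396 0.09714322]
291 235 [0.63937783 0.10124997 0.06473128]
431 309 [ 0.49739072 -0.23246005  0.06837451]
425 305 [ 0.50689003 -0.22291201  0.04963014]
410 330 [ 0.44898476 -0.20032569  0.0036298 ]
((260.8816223144531, 259.3891296386719), (80.2355728149414, 108.43354034423828), 88.12212371826172)
[205.37933 221.06953] [0.65641515 0.30950218 0.055     ]
[313.75464 217.51625] [0.68949543 0.05236146 0.055     ]
[316.3839  297.70874] [0.49969632 0.02804909 0.055     ]
[208.0086  301.26202] [0.46841266 0.27498248 0.055     ]
```

View pics/c0.png

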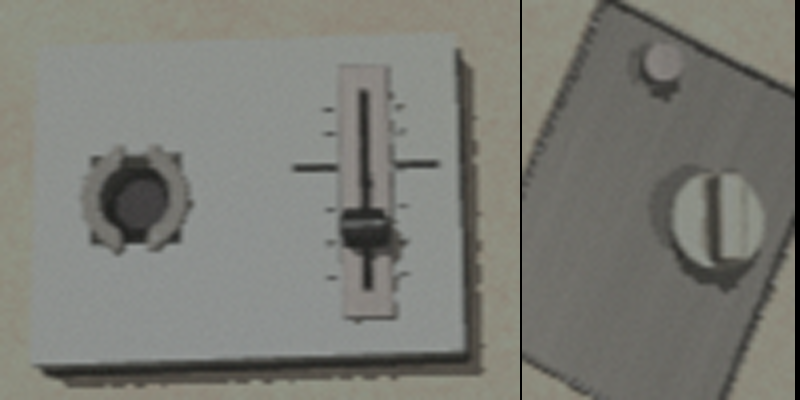

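The crop confirms the white carrier, with its wing nearly along the image vertical. The fader sits below the long mark. Next I'll measure from the top view and check the wrist camera's geometry.

```bash
python3 - <<'E'
from h import *
from scipy.spatial.transform import Rotation as Ro
s=readout.sense();q=s['orientation'];T=Ro.from_quat([q[1],q[2],q[3],q[0]]).as_matrix();print(T.round(3))
grab('wrist','w0');w=load('w0');c=-w['R'].T@w['t'];print('cam in tool',T.T@(c-s['ee_pos']),'axes',(w['R']@T).round(3),w['K'][0,0])
z=load('t0')
for n,u,v,h in[('mL',200+316/4,210+167/4,.055),('mR',200+417/4,210+164/4,.055),('fader',200+366/4,210+213/4,.097),('tr top',200+364/4,210+66/4,.063),('tr bot',200+369/4,210+317/4,.063),('sock',200+137/4,210+199/4,.06)]: print(n,ray(z,u,v,h).round(4))
P=pts(z)
# wing top
m=(abs(P[...,2]-.077)<.008).astype(np.uint8);m[:,:400]=0;m[:,460:]=0;m[:280]=0;m[340:]=0
v,u=np.nonzero(m);print(len(u));r=cv2.minAreaRect(np.stack([u,v],1).astype(np.float32));print(r);print(P[v,u].mean(0))
for p in cv2.boxPoints(r):print(ray(z,*p,.077).round(4))
E
```

```text
[[ 0.452 -0.001  0.892]
 [-0.892  0.002  0.452]
 [-0.002 -1.     0.   ]]
cam in tool [-1.09905811e-04 -1.34910201e-01  6.71363993e-02] axes [[ 1.     0.001 -0.001]
 [-0.001 -0.268 -0.964]
 [-0.001  0.964 -0.268]] 424.3836582993467
mL [0.5987 0.1259 0.055 ]
mR [0.606  0.0668 0.055 ]
fader [0.5674 0.0905 0.097 ]
tr top [0.6603 0.1036 0.063 ]
tr bot [0.513  0.0849 0.063 ]
sock [0.5691 0.2271 0.06  ]
136
((434.5, 308.5), (19.0, 7.0), 90.0)
[ 0.49851554 -0.23830109  0.07784939]
[ 0.5189 -0.2295  0.077 ]
[ 0.5204 -0.2452  0.077 ]
[ 0.4782 -0.2467  0.077 ]
[ 0.4767 -0.2311  0.077 ]
```

View pics/w0.png

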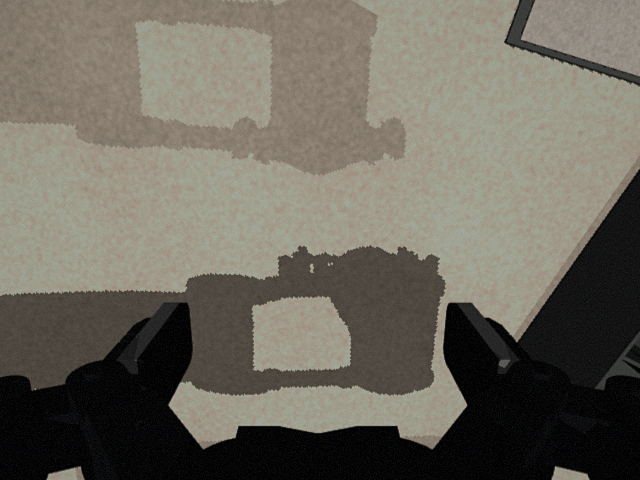

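{"op": "servo_tool", "data": {
  "motion": [
    [0.018,0.048,0,0,0,0.082,100],
    [0.018,0.048,0,0,0,0.082,100],
    [0.018,0.048,0,0,0,0.082,100],
    [0.018,0.048,0,0,0,0.082,100],
    [0.018,0.048,0,0,0,0.082,100]
  ]
}}

```text
time: 0.65
ee_pos: [0.3929, -0.3661, 0.2389]
orientation: [0.666, -0.665, 0.239, -0.239]
ft_force: [1.6, -0.3, -0.8]
finger_gap: 0.0857
```

{"op": "servo_tool", "data": {
  "motion": [
    [0.018,0.048,0,0,0,0.082,100],
    [0.018,0.048,0,0,0,0.082,100],
    [0.018,0.048,0,0,0,0.082,100],
    [0.018,0.048,0,0,0,0.082,100],
    [0.018,0.048,0,0,0,0.082,100]
  ]
}}

```text
time: 1.15
ee_pos: [0.4807, -0.132, 0.2392]
orientation: [-0.7, 0.7, -0.098, 0.098]
ft_force: [1.0, 0.3, 0.6]
finger_gap: 0.0852
```

{"op": "servo_tool", "data": {
  "motion": [
    [0.018,0.048,0,0,0,0.082,100],
    [0.018,0.048,0,0,0,0.082,100],
    [0.018,0.048,0,0,0,0.082,100],
    [0.018,0.048,0,0,0,0.082,100],
    [0.018,0.048,0,0,0,0.082,100]
  ]
}}

```text
time: 1.65
ee_pos: [0.5685, 0.1022, 0.2391]
orientation: [-0.705, 0.706, 0.047, -0.047]
ft_force: [1.1, -0.3, 0.0]
finger_gap: 0.0851
```

{"op": "servo_tool", "data": {
  "motion": [
    [0,0,0,0,0,0,60],
    [0,0,0,0,0,0,60]
  ]
}}

```text
time: 1.85
ee_pos: [0.568, 0.1011, 0.2386]
orientation: [-0.705, 0.706, 0.046, -0.047]
ft_force: [0.5, 0.1, -0.8]
finger_gap: 0.0589
```

```bash
python3 - <<'E'
from h import *
s=readout.sense();print(s['ee_pos'],s['orientation'],s['joints'])
grab('wrist','w1')
E
```

```text
[0.5680088  0.10110508 0.23863001] [-0.70539613  0.70581654  0.04554516 -0.0465291 ] [ 1.33275577e-01  8.08542099e-02  1.81807442e+00 -5.26281904e-04
  1.24409281e+00  3.13996395e-03]
```

View pics/w1.png

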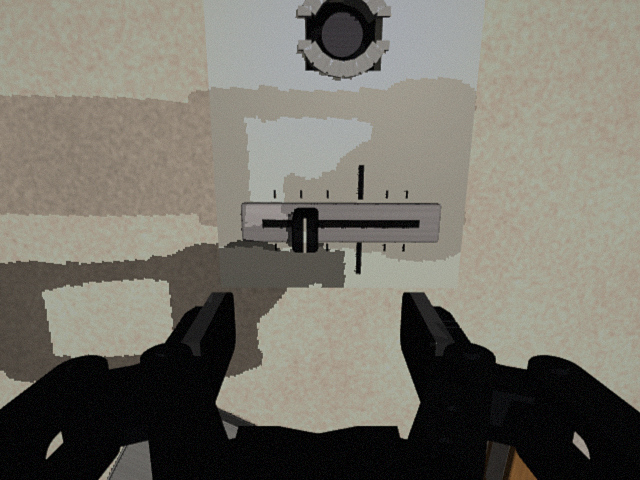

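The wrist view shows the long mark at about (361,182) and (359,258), the fader's white line at (305,233), and the socket at (343,35) with slots left and right. I'll measure these precisely.

```bash
python3 - <<'E'
from h import *
z=load('w1');im=z['im'];g=im.mean(2)
def cen(mask,u0,u1,v0,v1):
    v,u=np.nonzero(mask[v0:v1,u0:u1]);return u.mean()+u0,v.mean()+v0,len(u)
a=cen(g<60,352,370,163,201);b=cen(g<60,350,368,244,275);print(a,b)
f=cen(g>110,299,312,216,252);print(f)
A=ray(z,a[0],a[1],.055);B=ray(z,b[0],b[1],.055);F=ray(z,f[0],f[1],.097);print(A,B,F)
sl=cen(g<60,262,290,215,232);sr=cen(g<60,322,420,215,232)
L=ray(z,262,223.5,.063);Rr=ray(z,419.5,223,.063);print('slot',sl,sr,L,Rr)
M=g.copy()
yaw=np.arctan2(*(Rr-L)[1::-1]);print('yaw slot',yaw,'yaw mark',np.arctan2((A-B)[1],(A-B)[0])-np.pi/2)
for e in [(242,203),(440,204),(438,243),(242,237)]: print('track corner',ray(z,*e,.063).round(4))
ex=np.array([np.cos(yaw),np.sin(yaw),0])
print('fader->mark along x', ((A+B)/2-F)@ex)
# collar
P=pts(z)
m=((P[...,2]>.0555)&(P[...,2]<.07)&(z['d']>0));m[90:]=0;m[:, :285]=0;m[:,400:]=0
cv2.imwrite('pics/m1.png',np.hstack([m[:100,260:420]*255,g[:100,260:420]]).astype(np.uint8).repeat(2,0).repeat(2,1))
E
```

```text
(np.float64(360.485549132948), np.float64(181.4450867052023), 173) (np.float64(358.0567375886525), np.float64(257.82978723404256), 141)
(np.float64(304.5), np.float64(235.0), 66)
[0.59600176 0.12601441 0.055     ] [0.60340038 0.06605376 0.055     ] [0.55916372 0.09081507 0.097     ]
slot (np.float64(276.87772925764193), np.float64(223.5240174672489), 229) (np.float64(370.2374193548387), np.float64(223.48129032258063), 775) [0.52642083 0.08625973 0.063     ] [0.6438974  0.10174791 0.063     ]
yaw slot 0.1310845752753067 yaw mark 0.12277076307833501
track corner [0.5102 0.1    0.063 ]
track corner [0.6562 0.118  0.063 ]
track corner [0.6609 0.0881 0.063 ]
track corner [0.5123 0.0738 0.063 ]
fader->mark along x 0.04087174594695016
```

View pics/m1.png

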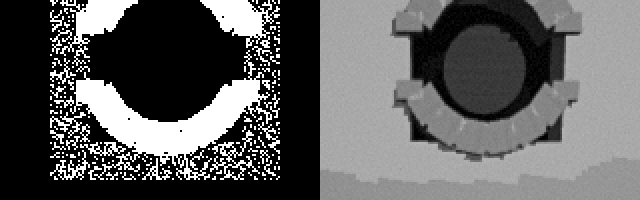

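{"op": "servo_tool", "data": {
  "motion": [
    [-0.0045,-0.005,0,0,0,0,60],
    [-0.0045,-0.005,-0.04,0,0,0,60],
    [0,0,-0.04,0,0,0,60],
    [0,0,-0.04,0,0,0,60],
    [0,0,0,0,0,0,60]
  ]
}}

```text
time: 2.4
ee_pos: [0.5533, 0.0874, 0.1132]
orientation: [-0.705, 0.706, 0.04, -0.049]
ft_force: [-1.7, 0.1, -0.0]
finger_gap: 0.0509
```

```bash
python3 - <<'E'
from h import *
s=readout.sense();print(s['ee_pos'],s['ft_force'])
grab('wrist','w2')
E
```

```text
[0.55326939 0.08736114 0.11321905] [-1.66535656  0.0617676  -0.03606159]
```

View pics/w2.png

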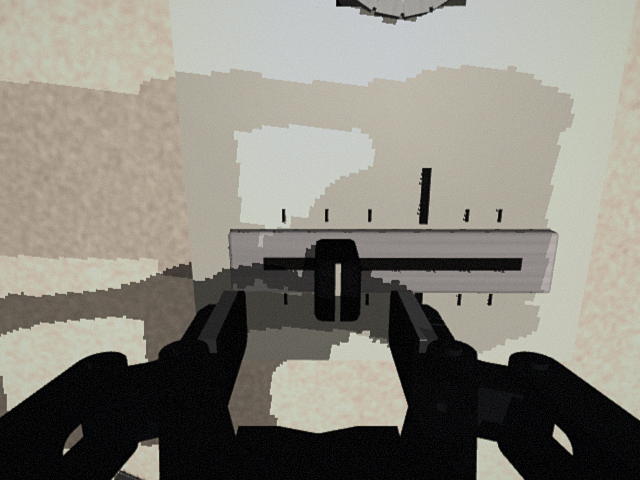

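The fader (338,280) lies between the open fingers, about 6 mm off centre towards +x.

{"op": "servo_tool", "data": {
  "motion": [
    [0.004,0.002,0,0,0,0,60],
    [0,0,-0.02,0,0,0,60],
    [0,0,-0.019,0,0,0,60],
    [0,0,0,0,0,0,60]
  ]
}}

```text
time: 2.85
ee_pos: [0.5638, 0.0918, 0.081]
orientation: [-0.706, 0.706, 0.045, -0.045]
ft_force: [-0.9, -0.3, -0.3]
finger_gap: 0.0513
```

```bash
python3 - <<'E'
from h import *
s=readout.sense();print(s['ee_pos'],s['ft_force'],s['orientation'])
E
```

```text
[0.56375932 0.0918293  0.08098905] [-0.92420018 -0.2573231  -0.27466226] [-0.70566473  0.70567473  0.0451746  -0.04494138]
```

Now close on the fader.

{"op": "servo_tool", "data": {
  "motion": [
    [-0.004,-0.001,0,0,0,0,40],
    [0,0,0,0,0,0,10],
    [0,0,0,0,0,0,10],
    [0,0,0,0,0,0,10],
    [0,0,0,0,0,0,10]
  ]
}}

```text
time: 3.35
ee_pos: [0.5608, 0.0912, 0.0827]
orientation: [-0.706, 0.706, 0.046, -0.044]
ft_force: [-1.3, 0.1, 6.7]
finger_gap: 0.017
```

{"op": "servo_tool", "data": {
  "motion": [
    [0.01,0.0013,0,0,0,0,10],
    [0.014,0.0018,0,0,0,0,10],
    [0.0147,0.0019,0,0,0,0,10],
    [0,0,0,0,0,0,10],
    [0,0,0,0,0,0,10]
  ]
}}

```text
time: 3.85
ee_pos: [0.6006, 0.0963, 0.0827]
orientation: [0.706, -0.706, -0.047, 0.043]
ft_force: [2.6, -0.4, 6.4]
finger_gap: 0.0168
```

```bash
python3 - <<'E'
from h import *
s=readout.sense();print(s['ee_pos'],s['ft_force'],s['orientation'])
grab('wrist','w3')
E
```

```text
[0.60062643 0.09629658 0.08271238] [ 2.57589565 -0.41207927  6.37107408] [ 0.70569366 -0.7056169  -0.04716138  0.04332485]
```

View pics/w3.png

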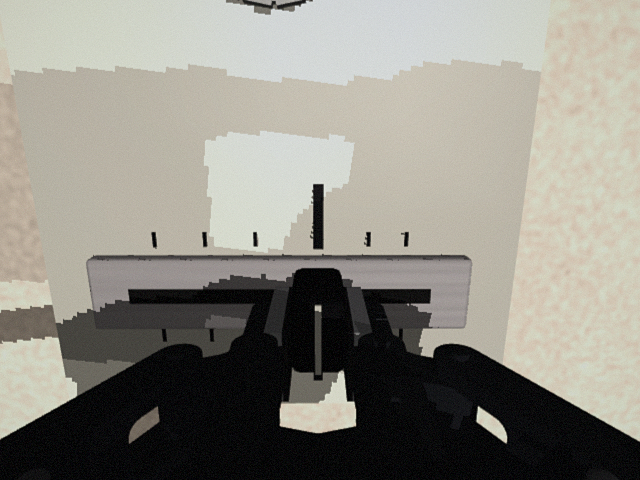

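The fader's line (318.5) is now in line with the mark (318). I'll release, rise and check.

{"op": "servo_tool", "data": {
  "motion": [
    [0,0,0,0,0,0,50],
    [0,0,0,0,0,0,60],
    [0,0,0.03,0,0,0,60],
    [0,0,0.045,0,0,0,60],
    [0,0.03,0.045,0,0,0,60]
  ]
}}

```text
time: 4.4
ee_pos: [0.5967, 0.1216, 0.1968]
orientation: [-0.705, 0.706, 0.043, -0.045]
ft_force: [0.3, 0.3, 0.5]
finger_gap: 0.0515
```

{"op": "servo_tool", "data": {
  "motion": [
    [0,0.03,0.03,0,0,0,60],
    [0,0,0,0,0,0,60]
  ]
}}

```text
time: 4.6
ee_pos: [0.6007, 0.1574, 0.2331]
orientation: [0.707, -0.704, -0.05, 0.043]
ft_force: [0.9, -0.5, 0.4]
finger_gap: 0.0514
```

```bash
python3 - <<'E'
from h import *
s=readout.sense();print(s['ee_pos'],s['ft_force'],s['orientation'],s['joints'][5])
grab('wrist','w4')
E
```

```text
[0.60072091 0.15738869 0.23313953] [ 0.8624775  -0.5241983   0.35402712] [ 0.70670963 -0.70447401 -0.04965027  0.04257603] 0.08414942374129922
```

View pics/w4.png

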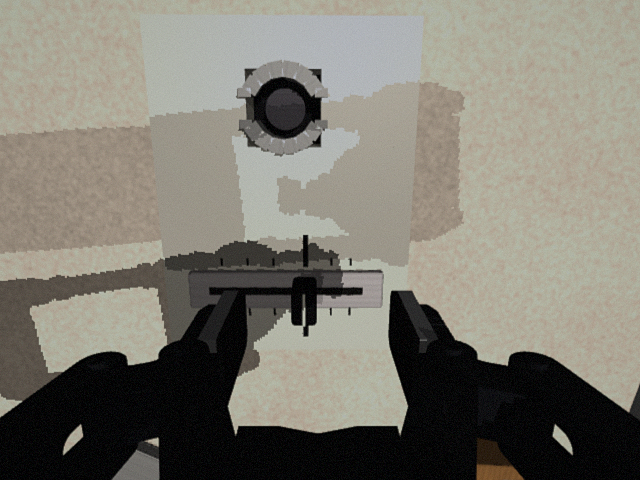

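The fader line at u≈305 looks aligned with the mark at u≈305, and the whole collar is visible at (284,108). The arm is still settling, so I'll wait and measure both.

{"op": "servo_tool", "data": {
  "motion": [
    [0,0,0,0,0,0,60],
    [0,0,0,0,0,0,60],
    [0,0,0,0,0,0,60]
  ]
}}

```text
time: 4.95
ee_pos: [0.5968, 0.1528, 0.2245]
orientation: [-0.705, 0.706, 0.044, -0.046]
ft_force: [-0.6, -0.2, 0.7]
finger_gap: 0.0511
```

```bash
python3 - <<'E'
from h import *
s=readout.sense();print(s['ee_pos'],s['orientation'])
grab('wrist','w5')
z=load('w5');g=z['im'].mean(2);P=pts(z)
i=cv2.resize(z['im'][50:350,180:400,::-1],None,fx=2,fy=2,interpolation=cv2.INTER_CUBIC);cv2.imwrite('pics/w5c.png',i)
m=((P[...,2]>.0575)&(P[...,2]<.07)&(z['d']>0));m[175:]=0;m[:40]=0;m[:,:225]=0;m[:,350:]=0
m=cv2.morphologyEx(m.astype(np.uint8),cv2.MORPH_OPEN,np.ones((3,3)))
v,u=np.nonzero(m);Q=P[v,u];print(len(u),np.median(Q[:,2]))
W=np.array([ray(z,a,b,.06) for a,b in zip(u,v)])[:,:2]
h=cv2.convexHull(W.astype(np.float32));
A=np.c_[2*h[:,0],np.ones(len(h))];sol=np.linalg.lstsq(A,(h[:,0]**2).sum(1),rcond=None)[0];print('circ',sol[:2],np.sqrt(sol[2]+sol[:2]@sol[:2]))
print(cv2.minEnclosingCircle(W.astype(np.float32)))
cv2.imwrite('pics/m5.png',np.hstack([m[50:170,220:350]*255,g[50:170,220:350]]).astype(np.uint8).repeat(3,0).repeat(3,1))
E
```

```text
[0.59676438 0.15275488 0.22452531] [-0.70539965  0.70595484  0.04350798 -0.04632661]
3273 0.06053066396575731
circ [0.56873415 0.22915199] 0.031460206035518926
((0.568464994430542, 0.22925837337970734), 0.03354858234524727)
```

View pics/w5c.png

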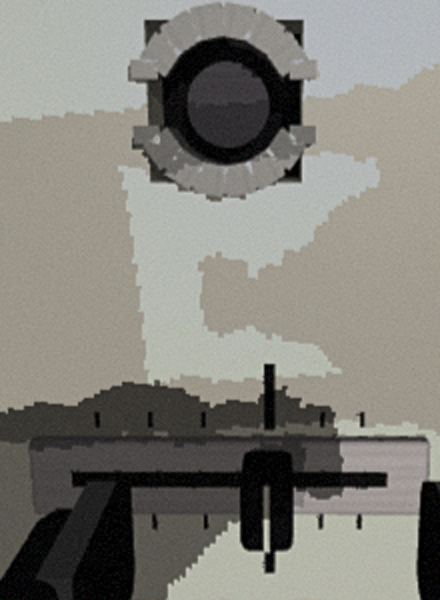

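View pics/m5.png

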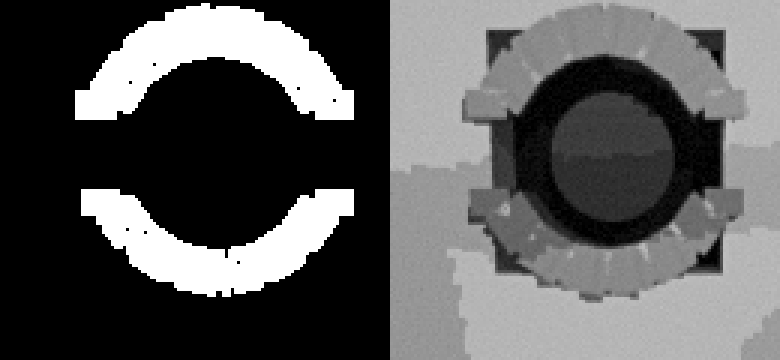

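```bash
python3 - <<'E'
from h import *
z=load('w5');g=z['im'].mean(2)
def cen(mask,u0,u1,v0,v1):
    v,u=np.nonzero(mask[v0:v1,u0:u1]);return u.mean()+u0,v.mean()+v0,len(u)
a=cen(g<55,309,321,233,248);b=cen(g<60,309,321,327,336)
f=cen(g>85,311,317,292,322);print(a,b,f)
A=ray(z,a[0],a[1],.055);B=ray(z,b[0],b[1],.055);F=ray(z,f[0],f[1],.097);print(A,B,F)
d=(A-B)/np.linalg.norm(A-B);n=np.array([d[1],-d[0],0]);print('fader beyond mark (m)',(F-A)@n,'yaw',np.arctan2(n[1],n[0]))
# slots: world coords of collar notch corners
m=cv2.morphologyEx(((lambda P:(P[...,2]>.0575)&(P[...,2]<.07))(pts(z))).astype(np.uint8),cv2.MORPH_OPEN,np.ones((3,3)))
out=[]
for u0,u1 in((246,258),(326,337)):
    s=m[70:130,u0:u1]; 
    for c in range(s.shape[1]):
        k=np.nonzero(s[:,c]==0)[0]; k=k[(k>5)&(k<50)]
        kk=[x for x in k if 85<=70+x<=115]
        if len(kk)>8: out.append(ray(z,u0+c,70+np.mean(kk),.06)[:2])
out=np.array(out);vx=cv2.fitLine(out.astype(np.float32),2,0,.01,.01).ravel();print('slot line',vx,np.arctan2(vx[1],vx[0]))
E
```

```text
(np.float64(314.43373493975906), np.float64(240.59036144578315), 83) (np.float64(314.43243243243245), np.float64(331.0), 37) (np.float64(312.7647058823529), np.float64(308.9117647058824), 68)
[0.59599345 0.13257006 0.055     ] [0.60523388 0.05845683 0.055     ] [0.59974472 0.09693482 0.097     ]
fader beyond mark (m) -0.0006864126198460411 yaw 0.12403982205844286
slot line [0.9918838  0.12714773 0.56712383 0.2288811 ] 0.12749285
```

The fader is within 0.7 mm of the mark. Socket ≈ (0.568, 0.229), yaw 0.127. Next I'll go to the tray, turning so that the jaw yaw suits the later clockwise twist.

{"op": "servo_tool", "data": {
  "motion": [
    [-0.0048,-0.0326,0,0,0,0.12,60],
    [-0.0048,-0.0326,0,0,0,0.12,60],
    [-0.0048,-0.0326,0,0,0,0.12,60],
    [-0.0048,-0.0326,0,0,0,0.12,60],
    [-0.0048,-0.0326,0,0,0,0.12,60]
  ]
}}

```text
time: 5.5
ee_pos: [0.5732, -0.0109, 0.226]
orientation: [0.66, -0.66, -0.253, 0.254]
ft_force: [0.9, -0.7, 0.6]
finger_gap: 0.0511
```

{"op": "servo_tool", "data": {
  "motion": [
    [-0.0048,-0.0326,0,0,0,0.12,60],
    [-0.0048,-0.0326,0,0,0,0.12,60],
    [-0.0048,-0.0326,0,0,0,0.12,60],
    [-0.0048,-0.0326,0,0,0,0.12,60],
    [-0.0048,-0.0326,0,0,0,0.12,60]
  ]
}}

```text
time: 6.0
ee_pos: [0.5491, -0.1738, 0.226]
orientation: [0.556, -0.556, -0.437, 0.437]
ft_force: [0.2, -0.3, 0.7]
finger_gap: 0.0514
```

{"op": "servo_tool", "data": {
  "motion": [
    [-0.0048,-0.0326,0,0,0,0.12,60],
    [-0.0048,-0.0326,0,0,0,0.12,60],
    [0,0,0,0,0,0,60],
    [0,0,0,0,0,0,60],
    [0,0,0,0,0,0,60]
  ]
}}

```text
time: 6.5
ee_pos: [0.5401, -0.2368, 0.2263]
orientation: [0.501, -0.501, -0.499, 0.499]
ft_force: [-0.2, 0.6, -0.2]
finger_gap: 0.0511
```

```bash
python3 - <<'E'
from h import *
s=readout.sense();print(s['ee_pos'],s['orientation'],s['joints'])
grab('wrist','w6')
E
```

```text
[ 0.54010637 -0.23683225  0.22628127] [ 0.50143296 -0.50050751 -0.49904265  0.49901269] [-4.55745276e-01  1.13326250e-01  1.80572223e+00  4.95688334e-04
  1.22376791e+00 -2.02282534e+00]
```

View pics/w6.png

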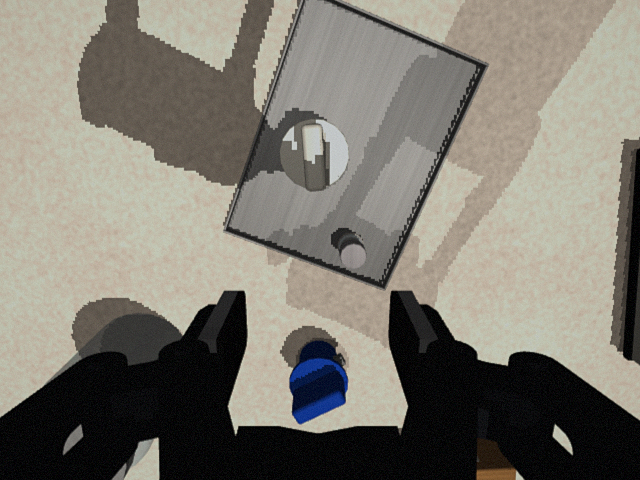

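The wrist view shows the white carrier's wing at about (314,155), its flange circle at (314,155), the vial at (352,250), and the blue one at (319,390), off the line. I'll measure the wing from depth.

```bash
python3 - <<'E'
from h import *
z=load('w6');P=pts(z)
roi=np.zeros((480,640),bool);roi[100:210,260:370]=1
m=(roi&(P[...,2]>.0735)&(P[...,2]<.085)).astype(np.uint8)
v,u=np.nonzero(m);print(len(u),np.median(P[v,u,2]))
W=np.array([ray(z,a,b,.077)[:2] for a,b in zip(u,v)])
r=cv2.minAreaRect((W*1000).astype(np.float32));print(r, W.mean(0))
c,ev=np.linalg.eigh(np.cov(W.T));print('yaw',np.arctan2(ev[1,1],ev[0,1]))
f=(roi&(P[...,2]>.038)&(P[...,2]<.053)).astype(np.uint8);v,u=np.nonzero(f)
F=np.array([ray(z,a,b,.045)[:2] for a,b in zip(u,v)]);print(cv2.minEnclosingCircle(F.astype(np.float32)))
cv2.imwrite('pics/c6.png',cv2.resize(np.hstack([z['im'][100:210,260:370,::-1],np.dstack([m[100:210,260:370]*255]*3)]),None,fx=3,fy=3))
E
```

```text
1389 0.07902124549539306
((496.8844909667969, -238.76943969726562), (43.875511169433594, 13.943902015686035), 3.8676273822784424) [ 0.49645866 -0.23878953]
yaw -3.075534397745838
((0.49717050790786743, -0.2388707399368286), 0.02562565542757511)
```

View pics/c6.png

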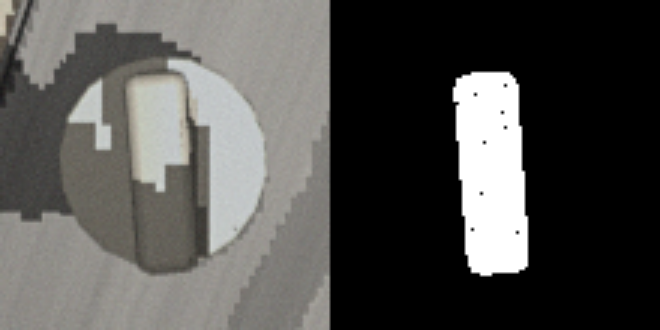

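{"op": "servo_tool", "data": {
  "motion": [
    [-0.0215,-0.001,0,0,0,0.0355,60],
    [-0.0215,-0.001,0,0,0,0.0355,60],
    [0,0,-0.04,0,0,0,60],
    [0,0,-0.04,0,0,0,60],
    [0,0,-0.03,0,0,0,60]
  ]
}}

```text
time: 7.05
ee_pos: [0.4967, -0.2377, 0.115]
orientation: [0.483, -0.482, -0.517, 0.517]
ft_force: [-0.6, 0.2, 0.4]
finger_gap: 0.0513
```

{"op": "servo_tool", "data": {
  "motion": [
    [0,0,0,0,0,0,60],
    [0,0,0,0,0,0,60],
    [0,0,0,0,0,0,60]
  ]
}}

```text
time: 7.35
ee_pos: [0.4992, -0.2398, 0.1192]
orientation: [-0.481, 0.484, 0.517, -0.517]
ft_force: [0.2, -1.3, 0.3]
finger_gap: 0.0516
```

```bash
python3 - <<'E'
from h import *
s=readout.sense();print(s['ee_pos'],s['orientation'])
grab('wrist','w7')
E
```

```text
[ 0.49920763 -0.23975248  0.11918876] [-0.481211    0.48375505  0.51727239 -0.51657168]
```

View pics/w7.png

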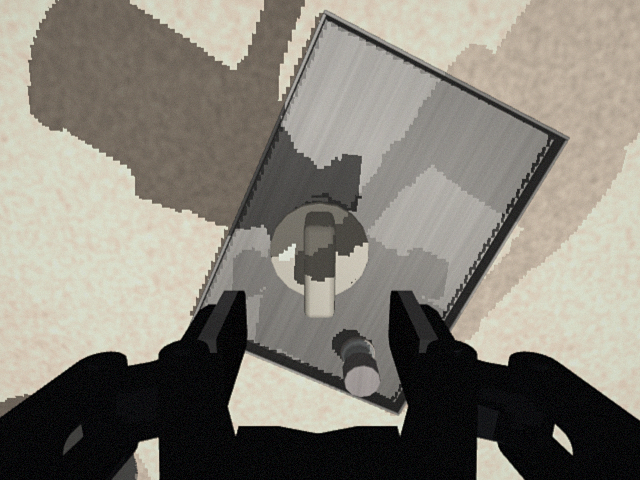

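The wing is upright at u≈319, centred between the fingers, and the vial (360,375) is clear of them. Descending.

{"op": "servo_tool", "data": {
  "motion": [
    [0,0,-0.02,0,0,0,60],
    [0,0,-0.02,0,0,0,60],
    [0,0,-0.016,0,0,0,60],
    [0,0,0,0,0,0,60],
    [0,0,0,0,0,0,60]
  ]
}}

```text
time: 7.9
ee_pos: [0.4984, -0.2399, 0.0624]
orientation: [-0.482, 0.483, 0.517, -0.517]
ft_force: [-0.0, 0.0, 0.6]
finger_gap: 0.0512
```

{"op": "servo_tool", "data": {
  "motion": [
    [0,0,0,0,0,0,60],
    [0,0,0,0,0,0,60]
  ]
}}

```text
time: 8.1
ee_pos: [0.4986, -0.24, 0.0626]
orientation: [-0.482, 0.484, 0.517, -0.517]
ft_force: [-0.9, -0.5, -0.0]
finger_gap: 0.051
```

{"op": "servo_tool", "data": {
  "motion": [
    [-0.001,0.001,-0.002,0,0,0,40],
    [0,0,0,0,0,0,20],
    [0,0,0,0,0,0,5],
    [0,0,0,0,0,0,5],
    [0,0,0,0,0,0,5]
  ]
}}

```text
time: 8.6
ee_pos: [0.4964, -0.2384, 0.059]
orientation: [0.483, -0.483, -0.517, 0.517]
ft_force: [-0.6, -0.3, 2.0]
finger_gap: 0.0133
```

{"op": "servo_tool", "data": {
  "motion": [
    [0,0,0,0,0,0,5],
    [0,0,0,0,0,0,5]
  ]
}}

```text
time: 8.8
ee_pos: [0.4964, -0.2384, 0.059]
orientation: [0.483, -0.483, -0.517, 0.517]
ft_force: [-1.3, 0.1, 2.8]
finger_gap: 0.0127
```

Gripped, gap 12.7 mm. Lift and carry it to a hover near the socket.

{"op": "servo_tool", "data": {
  "motion": [
    [0,0,0.02,0,0,0,5],
    [0,0,0.04,0,0,0,5],
    [0,0,0.045,0,0,0,5],
    [0,0,0.045,0,0,0,5],
    [0.002,0.015,0.01,0,0,0,5]
  ]
}}

```text
time: 9.3
ee_pos: [0.5016, -0.226, 0.2253]
orientation: [-0.479, 0.487, 0.517, -0.515]
ft_force: [0.2, -1.0, -0.8]
finger_gap: 0.013
```

{"op": "servo_tool", "data": {
  "motion": [
    [0.006,0.039,0,0,0,0.005,5],
    [0.006,0.039,0,0,0,0.005,5],
    [0.006,0.039,0,0,0,0.005,5],
    [0.006,0.039,0,0,0,0.005,5],
    [0.006,0.039,0,0,0,0.005,5]
  ]
}}

```text
time: 9.8
ee_pos: [0.5276, -0.0264, 0.2175]
orientation: [0.477, -0.476, -0.522, 0.523]
ft_force: [0.7, -0.9, -1.5]
finger_gap: 0.0129
```

{"op": "servo_tool", "data": {
  "motion": [
    [0.006,0.039,0,0,0,0.005,5],
    [0.006,0.039,0,0,0,0.005,5],
    [0.006,0.039,0,0,0,0.005,5],
    [0.006,0.039,0,0,0,0.005,5],
    [0.006,0.039,0,0,0,0.005,5]
  ]
}}

```text
time: 10.3
ee_pos: [0.5574, 0.1685, 0.2173]
orientation: [0.47, -0.469, -0.528, 0.529]
ft_force: [0.8, -0.4, -1.2]
finger_gap: 0.0135
```

{"op": "servo_tool", "data": {
  "motion": [
    [0.006,0.039,0,0,0,0.005,5],
    [0.004,0.023,0,0,0,0.005,5],
    [0,0,0,0,0,0,5],
    [0,0,0,0,0,0,5],
    [0,0,0,0,0,0,5]
  ]
}}

```text
time: 10.8
ee_pos: [0.5677, 0.2277, 0.2179]
orientation: [0.467, -0.467, -0.53, 0.532]
ft_force: [-0.3, 0.1, -0.7]
finger_gap: 0.0134
```

```bash
python3 - <<'E'
from h import *
s=readout.sense();print(s['ee_pos'],s['orientation'],s['joints'])
grab('wrist','w8');grab('top','t8');grab('scene','s8')
E
```

```text
[0.56772003 0.22774654 0.21787989] [ 0.46725781 -0.4668621  -0.53025176  0.53154772] [ 3.41012343e-01  1.60819832e-01  1.76779787e+00 -4.30021058e-04
  1.21484842e+00 -1.35740027e+00]
```

View pics/w8.png

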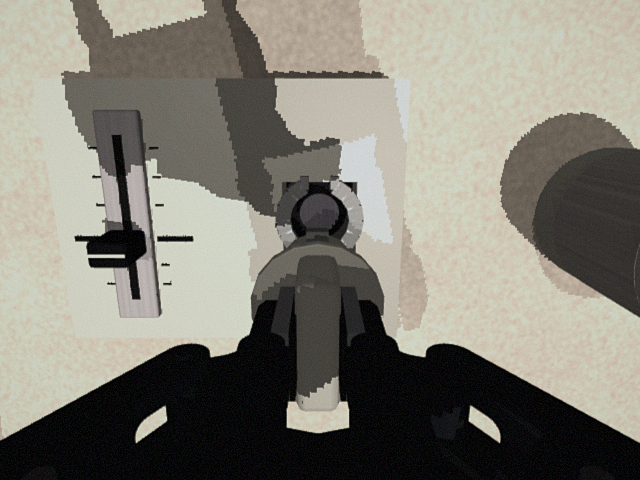

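View pics/s8.png

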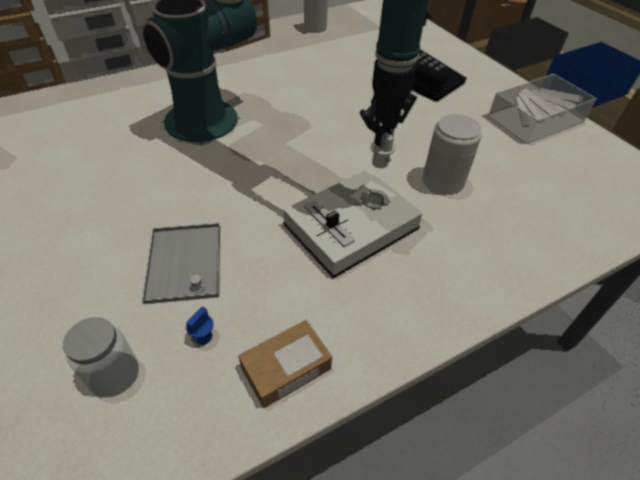

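The carrier is upright in the grip, with the socket ahead at (320,210). The fader is still at the mark. I'll measure the carrier's in-hand offset and the collar from this view.

```bash
python3 - <<'E'
from h import *
from scipy.spatial.transform import Rotation as Ro
z=load('w8');P=pts(z);s=readout.sense();p=s['ee_pos'];q=s['orientation'];T=Ro.from_quat([q[1],q[2],q[3],q[0]]).as_matrix();print('jaw yaw-pi/2',np.arctan2(T[1,0],T[0,0])-np.pi/2,'y axis',T[:,1])
roi=np.zeros((480,640),bool);roi[230:420,280:360]=1
h=np.median(P[300:380,310:328,2]);print('wing top z',h)
m=roi&(abs(P[...,2]-h)<.006);v,u=np.nonzero(m)
W=np.array([ray(z,a,b,h)[:2] for a,b in zip(u,v)]);r=cv2.minAreaRect((W*1000).astype(np.float32));print(r)
# flange arc
fz=h-.032; roi[:]=0;roi[225:330,240:400]=1
m=roi&(abs(P[...,2]-fz)<.006);v,u=np.nonzero(m);F=np.array([ray(z,a,b,fz)[:2] for a,b in zip(u,v)])
print('flange',cv2.minEnclosingCircle(F.astype(np.float32)))
# collar visible part
roi[:]=0;roi[150:260,260:380]=1
m=(roi&(P[...,2]>.0575)&(P[...,2]<.068)).astype(np.uint8);m=cv2.morphologyEx(m,cv2.MORPH_OPEN,np.ones((3,3)));v,u=np.nonzero(m);C=np.array([ray(z,a,b,.06)[:2] for a,b in zip(u,v)]);print(len(C))
c0=np.array([.5682,.229]);ang=np.arctan2(C[:,1]-c0[1],C[:,0]-c0[0]);rr=np.hypot(*(C-c0).T)
from scipy.optimize import least_squares
def sel(out):
    o=[]
    for b in np.arange(-np.pi,np.pi,.1):
        k=(ang>=b)&(ang<b+.1)
        if k.sum()>5: o.append(C[k][np.argmax(rr[k]) if out else np.argmin(rr[k])])
    return np.array(o)
O=sel(1);I=sel(0)
f=lambda x:np.r_[np.hypot(*(O-x).T)-.031,np.hypot(*(I-x).T)-.0205]
R=least_squares(f,c0,loss='soft_l1',f_scale=.001);print('socket',R.x,len(O))
# top view check of fader etc
m=cv2.imwrite('pics/m8.png',np.dstack([m*255]*3)[140:300,220:420].repeat(3,0).repeat(3,1))
E
```

```text
jaw yaw-pi/2 0.12674838061900662 y axis [-2.59072036e-04 -2.82116946e-04 -9.99999927e-01]
wing top z 0.23838282671985767
((566.0526123046875, 227.95249938964844), (45.14690017700195, 23.53506851196289), 7.2074103355407715)
flange ((0.5670923590660095, 0.22729340195655823), 0.025460492819547653)
2204
socket [0.56786998 0.22891652] 43
```

View pics/m8.png

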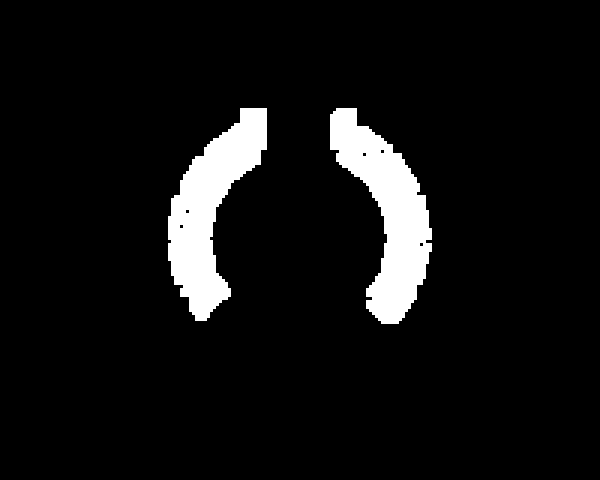

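{"op": "servo_tool", "data": {
  "motion": [
    [0.001,0.0015,-0.02,0,0,0,5],
    [0,0,-0.03,0,0,0,5],
    [0,0,-0.03,0,0,0,5],
    [0,0,-0.012,0,0,0,5],
    [0,0,0,0,0,0,5]
  ]
}}

```text
time: 11.45
ee_pos: [0.5677, 0.2288, 0.1245]
orientation: [0.468, -0.466, -0.529, 0.532]
ft_force: [-0.4, -0.9, -1.2]
finger_gap: 0.013
```

{"op": "servo_tool", "data": {
  "motion": [
    [0,0,0,0,0,0,5],
    [0,0,0,0,0,0,5]
  ]
}}

```text
time: 11.65
ee_pos: [0.571, 0.2305, 0.1291]
orientation: [-0.466, 0.468, 0.532, -0.53]
ft_force: [0.1, -0.5, -0.4]
finger_gap: 0.0127
```

```bash
python3 - <<'E'
from h import *
s=readout.sense();print(s['ee_pos'],s['ft_force'])
grab('wrist','w9');grab('scene','s9')
z=load('s9');a=cv2.resize(z['im'][120:240,300:440,::-1],None,fx=4,fy=4,interpolation=cv2.INTER_CUBIC);cv2.imwrite('pics/s9c.png',a)
E
```

```text
[0.57096457 0.2304893  0.12908257] [ 0.06321393 -0.47262462 -0.37662285]
```

View pics/s9c.png

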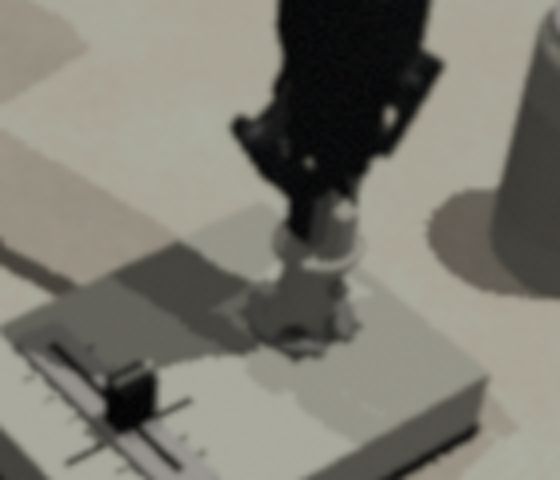

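View pics/w9.png

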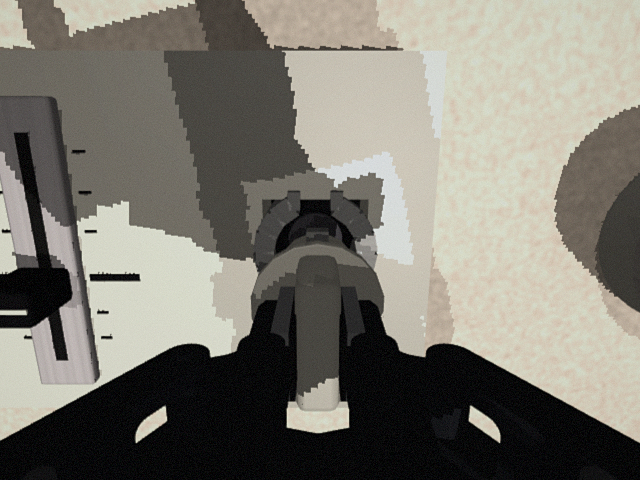

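The carrier is just above the mouth, and its slot (320,200) lines up with the wing (320,330). The pose is still swaying, so I'll let it settle.

{"op": "servo_tool", "data": {
  "motion": [
    [0,0,0,0,0,0,5],
    [0,0,0,0,0,0,5]
  ]
}}

```text
time: 11.95
ee_pos: [0.5698, 0.2303, 0.1277]
orientation: [-0.467, 0.467, 0.531, -0.531]
ft_force: [-0.4, -0.4, -1.5]
finger_gap: 0.0135
```

{"op": "servo_tool", "data": {
  "motion": [
    [0,0,0,0,0,0,5],
    [0,0,0,0,0,0,5],
    [0,0,0,0,0,0,5]
  ]
}}

```text
time: 12.25
ee_pos: [0.5693, 0.2301, 0.1268]
orientation: [0.467, -0.467, -0.531, 0.531]
ft_force: [-0.2, -0.2, -1.6]
finger_gap: 0.0129
```

{"op": "servo_tool", "data": {
  "motion": [
    [-0.0007,-0.0006,-0.008,0,0,0,5],
    [0,0,-0.008,0,0,0,5],
    [0,0,-0.008,0,0,0,5],
    [0,0,0,0,0,0,5]
  ]
}}

```text
time: 12.65
ee_pos: [0.5671, 0.2289, 0.1005]
orientation: [0.468, -0.466, -0.53, 0.532]
ft_force: [-1.0, 0.0, -1.8]
finger_gap: 0.0131
```

{"op": "servo_tool", "data": {
  "motion": [
    [0,0,0,0,0,0,5],
    [0,0,0,0,0,0,5],
    [0,0,-0.005,0,0,0,5],
    [0,0,-0.005,0,0,0,5],
    [0,0,0,0,0,0,5]
  ]
}}

```text
time: 13.15
ee_pos: [0.5688, 0.2295, 0.0926]
orientation: [-0.467, 0.467, 0.531, -0.531]
ft_force: [-0.3, 0.1, 1.3]
finger_gap: 0.013
```

{"op": "servo_tool", "data": {
  "motion": [
    [0,0,-0.004,0,0,0,5],
    [0,0,-0.004,0,0,0,5],
    [0,0,-0.004,0,0,0,5],
    [0,0,0,0,0,0,5],
    [0,0,0,0,0,0,5]
  ]
}}

```text
time: 13.65
ee_pos: [0.5692, 0.2297, 0.0815]
orientation: [-0.467, 0.467, 0.531, -0.531]
ft_force: [-1.4, -0.5, 5.7]
finger_gap: 0.0131
```

{"op": "servo_tool", "data": {
  "motion": [
    [0,0,-0.003,0,0,0,5],
    [0,0,-0.002,0,0,0,5],
    [0,0,0,0,0,0,5],
    [0,0,0,0,0,0,5]
  ]
}}

```text
time: 14.05
ee_pos: [0.5693, 0.2297, 0.0771]
orientation: [-0.467, 0.467, 0.531, -0.531]
ft_force: [-2.3, -1.7, 7.4]
finger_gap: 0.013
```

{"op": "servo_tool", "data": {
  "motion": [
    [0,0,-0.0015,0,0,0,5],
    [0,0,-0.0015,0,0,0,5],
    [0,0,0,0,0,0,5],
    [0,0,0,0,0,0,5]
  ]
}}

```text
time: 14.45
ee_pos: [0.5694, 0.2297, 0.0769]
orientation: [-0.467, 0.467, 0.531, -0.531]
ft_force: [-7.9, -3.6, 22.7]
finger_gap: 0.0131
```

The flange is bottomed on the collar, 22.7 N. I'll ease the side load, then twist clockwise.

{"op": "servo_tool", "data": {
  "motion": [
    [-0.001,-0.0005,0.0005,0,0,0,5],
    [0,0,0,0,0,-0.08,5],
    [0,0,0,0,0,-0.1,5],
    [0,0,0,0,0,-0.1,5],
    [0,0,0,0,0,0,5]
  ]
}}

```text
time: 14.95
ee_pos: [0.5694, 0.2303, 0.0769]
orientation: [-0.537, 0.537, 0.461, -0.458]
ft_force: [-3.7, -0.1, 17.0]
finger_gap: 0.0131
```

```bash
cat > y.py <<'E'
from h import *
from scipy.spatial.transform import Rotation as Ro
s=readout.sense();q=s['orientation'];T=Ro.from_quat([q[1],q[2],q[3],q[0]]).as_matrix()
print('turned cw deg',np.degrees(.1267+np.pi/2-np.arctan2(T[1,0],T[0,0])),s['ee_pos'],s['ft_force'],s['ft_torque'],T[:,1],s['joints'][5])
E
python3 y.py
```

```text
turned cw deg 16.105097260923042 [0.56937997 0.23034152 0.07687008] [-3.69470382 -0.1210361  16.96912317] [ 0.0817108   0.85954986 -0.22999302] [ 0.00361992  0.0024592  -0.99999042] -1.0739126701890662
```

{"op": "servo_tool", "data": {
  "motion": [
    [0,0,0,0,0,-0.1,5],
    [0,0,0,0,0,-0.1,5],
    [0,0,0,0,0,-0.1,5],
    [0,0,0,0,0,-0.1,5],
    [0,0,0,0,0,-0.1,5]
  ]
}}

```text
time: 15.45
ee_pos: [0.5706, 0.23, 0.0769]
orientation: [-0.634, 0.635, 0.315, -0.31]
ft_force: [-0.5, -1.2, 14.4]
finger_gap: 0.0128
```

{"op": "servo_tool", "data": {
  "motion": [
    [0,0,0,0,0,-0.1,5],
    [0,0,0,0,0,-0.1,5],
    [0,0,0,0,0,-0.1,5],
    [0,0,0,0,0,-0.1,5],
    [0,0,0,0,0,0,5]
  ]
}}

```text
time: 15.95
ee_pos: [0.5709, 0.2299, 0.0769]
orientation: [0.684, -0.684, -0.183, 0.178]
ft_force: [-0.9, -1.2, 13.9]
finger_gap: 0.0131
```

```bash
python3 y.py; python3 - <<'E'
from h import *
grab('wrist','w10')
E
```

```text
turned cw deg 67.64968551252842 [0.57089549 0.2298704  0.0769299 ] [-0.86591478 -1.22303608 13.86786058] [-0.19235444  0.15372443 -0.13281333] [ 0.00667154  0.00200351 -0.99997574] -0.17401937454108743
```

View pics/w10.png

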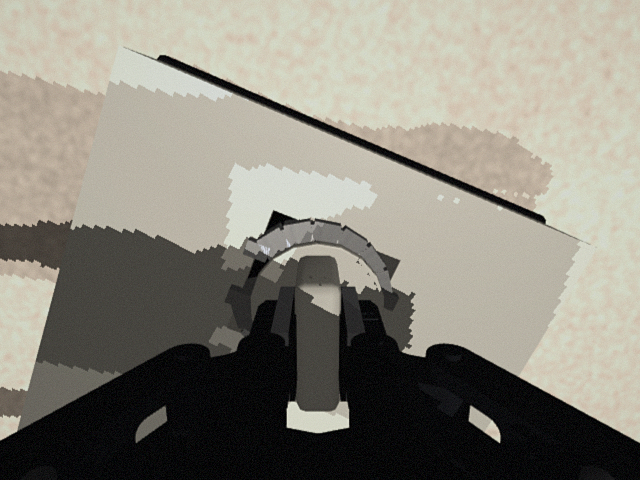

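The wing is still square in the pads and the flange sits on the collar. Continuing to the stop.

{"op": "servo_tool", "data": {
  "motion": [
    [0,0,-0.0005,0,0,-0.08,5],
    [0,0,0,0,0,-0.08,5],
    [0,0,0,0,0,-0.06,5],
    [0,0,0,0,0,0,5],
    [0,0,0,0,0,0,5]
  ]
}}

```text
time: 16.5
ee_pos: [0.5694, 0.2298, 0.0769]
orientation: [0.699, -0.699, -0.107, 0.104]
ft_force: [-6.3, -1.7, 19.7]
finger_gap: 0.0131
```

```bash
python3 y.py
```

```text
turned cw deg 80.10036055397133 [0.5693662  0.22975693 0.076891  ] [-6.31550908 -1.74759702 19.71216437] [-0.31054739  1.00299562  0.12189923] [ 0.00349309  0.00123769 -0.99999313] 0.04351006086189775
```

{"op": "servo_tool", "data": {
  "motion": [
    [0,0,0,0,0,-0.04,5],
    [0,0,0,0,0,-0.03,5],
    [0,0,0,0,0,0,5],
    [0,0,0,0,0,0,5]
  ]
}}

```text
time: 16.9
ee_pos: [0.569, 0.2297, 0.0769]
orientation: [-0.702, 0.702, 0.083, -0.081]
ft_force: [-7.6, -0.9, 21.2]
finger_gap: 0.0126
```

```bash
python3 y.py
```

```text
turned cw deg 83.9098140809284 [0.56896783 0.22971871 0.07690606] [-7.63191264 -0.93380169 21.24800293] [-0.31231952  1.14684191  1.29235757] [ 3.0284797e-03  2.1820230e-04 -9.9999539e-01] 0.11116926395523023
```

The torque rose to 1.3 N m at about 83°, so it is at the stop. I'll hold briefly, then do the final checks.

{"op": "servo_tool", "data": {
  "motion": [
    [-0.0005,0,0,0,0,0.01,5],
    [0,0,0,0,0,0,5],
    [0,0,0,0,0,0,5],
    [0,0,0,0,0,0,5]
  ]
}}

```text
time: 17.3
ee_pos: [0.569, 0.2297, 0.0769]
orientation: [0.702, -0.702, -0.087, 0.084]
ft_force: [-6.3, -2.4, 19.8]
finger_gap: 0.0131
```

```bash
python3 y.py; python3 - <<'E'
from h import *
grab('wrist','w11');grab('scene','s11');grab('top','t11')
z=load('s11');w=load('w11')
a=cv2.resize(z['im'][130:280,270:450,::-1],(480,400),interpolation=cv2.INTER_CUBIC)
b=cv2.resize(w['im'][190:340,180:460,::-1],(800,428))[:, :]
cv2.imwrite('pics/f11.png',a);cv2.imwrite('pics/f11w.png',b)
P=pts(w);m=(abs(P[...,2]-.077-.0)<.5)
h=np.median(P[300:380,312:326,2]);print('wing top z',h,'(home: .097)')
cv2.imwrite('pics/t11c.png',cv2.resize(load('t11')['im'][140:340,200:540,::-1],None,fx=2.3,fy=2.3))
E
```

```text
turned cw deg 83.37757146716466 [0.56895768 0.22970076 0.07691758] [-6.2542368  -2.39883322 19.76918358] [-0.39677164  0.99209576  0.99158666] [ 3.98367744e-03  5.28011547e-04 -9.99991926e-01] 0.10189683273193074
wing top z 0.0971079617049178 (home: .097)
```

View pics/f11.png

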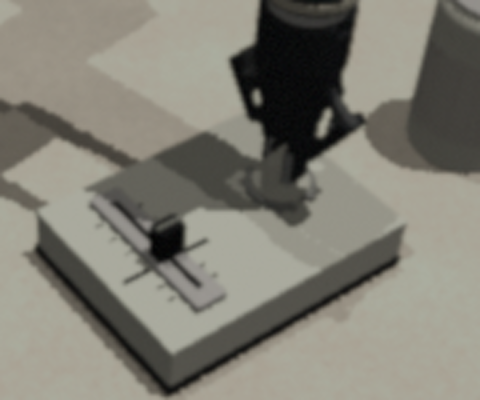

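View pics/f11w.png

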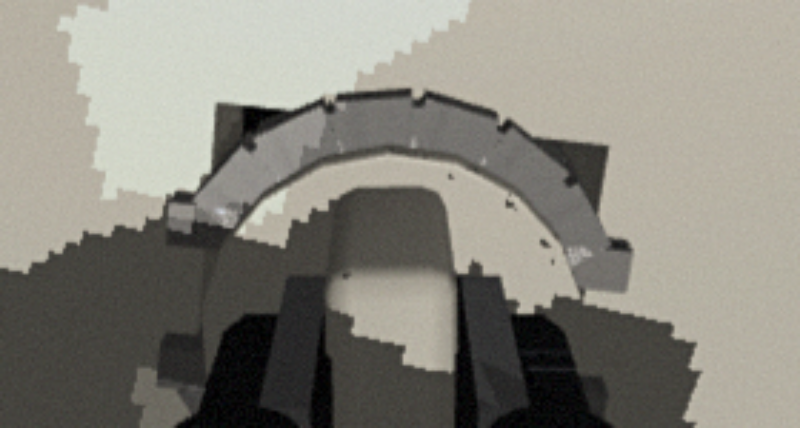

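View pics/t11c.png

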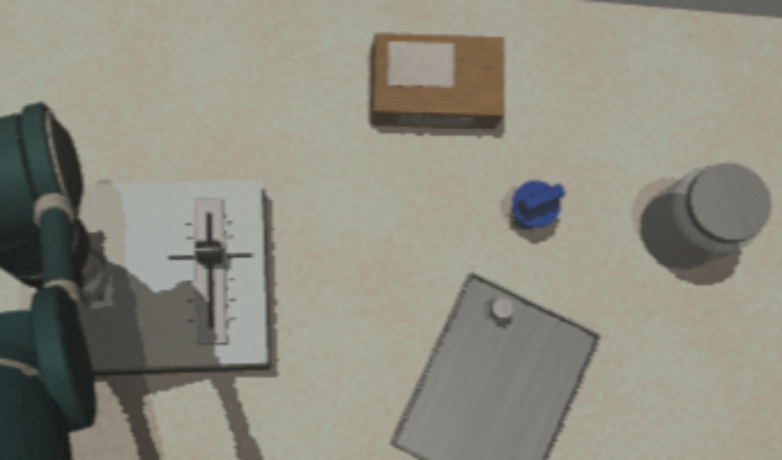

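The flange rests on the collar with the wing square in the pads and its top at 0.0971 m (home is 0.097). The fader's line sits on the long mark at (210,255) in the top crop. The vial, jar, box and blue carrier stand where they did. Handing in.

```bash
python3 -c "
from rig import order
print(order.close_job())"
```

```text
the job is handed in; nothing more can be done
None
```

The job is handed in at about 17.5 s of robot time. I slid the fader to the long mark, then seated the white carrier in the socket and turned it clockwise to the stop. The hand is still gripping it and pressing it down.

What the last checks showed:
- **Fader:** measured 0.7 mm short of the mark after release. The last top view shows it still on the mark.
- **Carrier height:** the wing top measures 0.0971 m against 0.097 m fully home, with the flange on the collar. The hand reads about 20 N upward, roughly half of it spring.
- **Turn:** the tool turned about 83°, and the twisting torque rose from near zero to about 1.3 N m at the end. I eased it to 1.0 N m for the hold. The stop is given as about 80°, so the small excess may be slip in the pads or arm flex.
- **Side load:** about 6 N remains at the hand and I did not fully remove it.
- **Other items:** the vial, jar, box and blue carrier stand where they did in the last top view. The tub shows in the last scene view, but I did not compare its position.

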